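# Release the eccentric lock and feed a brush to the trim bar

## Robot

A 6-joint arm with a two-finger parallel gripper is mounted at the origin on a cart in front of the work surface, level with it; the furniture and walls round the work are solid. World frame = base frame: x ahead of the robot, y to its left, z up, the work surface at z = 0. Lengths are in m, angles in rad, forces in N, time in s.
With the tool pointing down it reaches from about 0.35 to 0.775 m from the base axis. Payload 7.3 kg.
Tool frame: the origin (TCP) lies midway between the tips of the shut fingers; the grasp point (between the pads) lies 19 mm behind it; z points along the fingers, y is the direction in which the jaws open and shut (so a half turn about z gives the same grasp; the last joint's range is limited). The gripper opens to 92 mm and grips with 3 to 60 N. Pads are 19 mm wide; open, the fingers measure 130 mm over their backs; the gripper's body (75 mm by 190 mm) begins 47 mm behind the grasp point.
Start: joints at [0.963, 0.342, 1.524, -0, 1.275, -0.146], TCP at [0.234, 0.47, 0.227] pointing down, gripper open.
Joint ranges: [-2.53, 2.53], [-0.77, 2.02], [0.04, 2.7], [-1, 4.14], [0.28, 2.66], [-3.11, 3.11]. Speed limits (rad/s): [2.57, 2.57, 3.14, 3.14, 3.14, 3.14].

## Interface

Orientations are given as [roll, pitch, yaw] about the fixed x, y, z axes, in that order (R = Rz(yaw) Ry(pitch) Rx(roll)).
In Python, from cell import robot gives the robot as it stands.
- The arm moves only by the shell command python3 -m crank 'ROWS' [FORCE]. ROWS is a JSON object of lists of equal length, an entry for each row: "claw": the opening, from 0 (shut) to 1 (fully open); "delta_pos": the shift along the tool's x, y, z in units of 25 mm (1.0 is 25 mm), a list of three; "roll": the turn about the tool's z in units of 6 degrees (1.0 is 6 degrees). In form: {"claw": [claw, ...], "delta_pos": [[dx, dy, dz], ...], "roll": [roll, ...]}. A call has exactly 8 rows; each row is the pose to reach, as a shift and turn from the pose commanded when the call began, along the tool's axes at that moment; what a row does not reach only later rows make up. A row lasts 1/12 s, in which the tool goes at most 41.7 mm and 7.16 degrees, less where a joint would pass 70% of its speed; a pose out of reach is approached as far as the arm can. A call with a gripper value outside its range is refused whole. The fingers move at their own pace and stop on an object; FORCE is the grip in N (left out, the last holds). Time passes only in rows, so rows that repeat a pose let the fingers close, or fill a call up. It gives the time, the measured TCP pose, the force and the opening at its end, in the units of the state.
- robot.observe(): the state, without advancing time (a new reading comes with each control period).
- robot.read_camera(name): name is "scene" or "top" or "wrist"; returns a dict with "color" (400x640x3 uint8, blue, green, red), "fx", "fy", "cx", "cy" (pixels), "rvec" (rotation vector, rad) and "tvec" (3), from world to camera coordinates, as OpenCV has them; the wrist camera has in their place "hand_eye" (4x4, takes a point from camera to tool coordinates, whose origin is the TCP and whose axes are the flange's). Camera axes: x right, y down, z forward; pixel columns grow to the right and rows downward; lengths in m; the calibration is good to about 2 mm. The wrist camera is an equidistant fisheye: a pixel r from the principal point sees the ray r / f radians off the axis. A picture is of the moment at which its call begins: read the wrist's pose just before it. There is no depth.
- robot.hand_in(): hands the job in, once; it reports no verdict.
The state is a dict: "time": time; "qpos": joint angles; "qvel": joint speeds; "joint_efforts": joint torques, N m; "tool_pos": TCP position; "tool_rot": TCP orientation; "contact_force": force on the tool from outside, world axes, zero at the start; "torque": the same for the moment, N m; "opening": finger opening in m.
Only numpy, scipy, OpenCV 4.12 (cv2) and the standard library are available. Lean on these libraries where they do the work, as an engineer would, in place of code of your own. Each camera call takes 0.05 s, during which the arm holds its last target.

## Task

On the trimming jig, swing the cam lever by its red pin clockwise round to its stop, so that the lever points straight along the jig towards the trim bar and the cam's low side faces the slide; only then push the slide forward from behind, by its blue push plate, all the way home, so that it feeds the brush lying in the lane to the trim bar. Push with the fingers only: do not grip the pin or the plate, do not touch the brush in the lane, and leave the tin, the wooden block and the other brush where they are.

Things in the scene. Friction and masses are not known exactly. Their poses are not given: they have to be found in the camera images.
- jig: green jig plate fixed on the worktop, 240 x 176 x 12 mm, at a new place and yaw each time. Origin on the worktop: x runs forward along the jig, from slide to trim bar (plate -112 to +128 mm), y left (+-88 mm). The vertical cam pivot is at x 0, y +35 mm. The brush lane runs along x at y -45 mm between guides 20 mm apart (x -12 to +80, tops at 26 mm); steel trim bar across it at x +110 mm
- cam (a joint): turn of the cam, rad, growing clockwise from above; 0 to 0.4 at the start (high side to the slide, lever out to the left), 2.1 at its hard stop = low point, lever along the jig's +x. The lever points (2.1 - value) rad anticlockwise of jig +x. About 1.5 N at the pin turns it; it stays where left
- cam_lever: steel cam lever, 16 mm wide, 34 to 42 mm above the worktop; origin on the cam pivot 12 mm above the worktop. It turns on the brass cam disc below it (30 mm radius, centre 13 mm off the pivot towards the lever, 14 to 30 mm above the worktop). Pressing the slide on the disc jams the cam and does not turn it
- cam_pin (a point): point on the axis of the upright red pin at the end of the cam lever, 80 mm from the pivot, 62 mm above the worktop. The red grip is 16 mm across and reaches from 54 to 76 mm above the worktop; a 14 mm steel stem joins it to the lever at 42 mm
- slide (a joint): travel of the slide along the jig's +x, m: 0 back, 0.034 fully home at its stop; 0 to 0.006 at the start. With the cam as at the start, its disc stops the slide before 0.022. About 2.5 N moves it, and it stays where left
- push_plate: upright blue push plate at the back of the slide, 90 mm wide along jig y, 12 mm thick, from 14 to 74 mm above the worktop; pushed along jig +x. The aluminium slide block with it is 116 mm wide, reaches 30 mm ahead of the plate's rear face and is 42 mm high. Origin: plate's rear face, 12 mm above the worktop, at jig y 0
- slide_push (a point): centre of the rear face of the blue push plate, 50 mm above the worktop; its axes are the jig's
- work_brush: flat paint brush with black handle and tin ferrule lying in the lane on the jig plate, 132 mm long, about 15 mm wide and 12 mm thick, 14 g. Its origin is at its underside, 66 mm ahead of the handle's butt end; x points along it towards the bristles (jig +x). At the start the butt lies a few mm ahead of the slide's front face; with the slide home the origin lies 47.5 mm ahead of the jig's origin. It is moved by the slide alone
- tin: bystander: open tin can, 73 mm across, 85 mm high, standing to the right of the jig; origin at the centre of its underside
- other_brush: bystander: a second flat brush, 132 x 26 x 13 mm, lying on the worktop to the right of the jig; origin at the centre of its underside
- wood_block: bystander: beech block, 60 x 45 x 45 mm, standing beyond the jig's far left corner; origin at the centre of its underside

How it is judged:
By the outcome, as a careful person would: the job done as asked, in the order asked, and still so for the second after the job is handed in, with the robot touching nothing.
It also fails if it takes over 45 s, if anything falls off the work surface, if the arm or the gripper's body presses on something with over 40 N, if the wrist force passes 120 N, or if a joint passes its speed limit or range.

## Working session

There is one attempt and no reset: what is moved stays moved. The work goes in short steps, Python scripts to look and compute and a shell command to move; the robot and the scene stay as the last step left them, time stands still between calls to the robot, and variables do not carry over. Pictures are saved under pics/ and viewed, and the job is handed in when it is done.

```bash
ls; mkdir -p pics; python3 - <<'E'
from cell import robot
import cv2
s=robot.observe(); print(s)
for n in("scene","top"):
    c=robot.read_camera(n); cv2.imwrite(f"pics/{n}0.png",c["color"]); print(n,{k:v for k,v in c.items() if k!="color"})
E
```

```text
pics
{'time': 0.0, 'qpos': array([ 9.62995321e-01,  3.42741608e-01,  1.52501000e+00,  6.64607344e-06,
        1.27539539e+00, -1.45979658e-01]), 'qvel': array([ 0.00035591, -0.00085058,  0.00035777,  0.00010318, -0.00019387,
        0.00059148]), 'joint_efforts': array([-9.16392273e-04, -4.31242132e+01, -2.44215381e+01,  7.18252128e-02,
        5.59131510e-02, -1.86590946e-04]), 'tool_pos': array([0.23366531, 0.46968356, 0.22603761]), 'tool_rot': array([-3.14005577e+00, -2.32384438e-04,  2.67976919e+00]), 'contact_force': array([ 0.81024983, -0.03863641,  0.90904028]), 'torque': array([0.04524706, 0.0369671 , 0.01724371]), 'opening': 0.09158700145838021}
scene {'fx': 428.0302950308175, 'fy': 428.0302950308175, 'cx': 313.1747246114694, 'cy': 198.97386415221234, 'rvec': array([ 2.08119957, -0.85276932,  0.41248757]), 'tvec': array([-0.32372888,  0.3672089 ,  0.53295612])}
top {'fx': 414.66618637394123, 'fy': 414.66618637394123, 'cx': 316.74440407502806, 'cy': 196.57274316891508, 'rvec': array([ 2.12587931, -2.15575167,  0.12020902]), 'tvec': array([0.13736193, 0.59543443, 0.88177567])}
```

View pics/scene0.png

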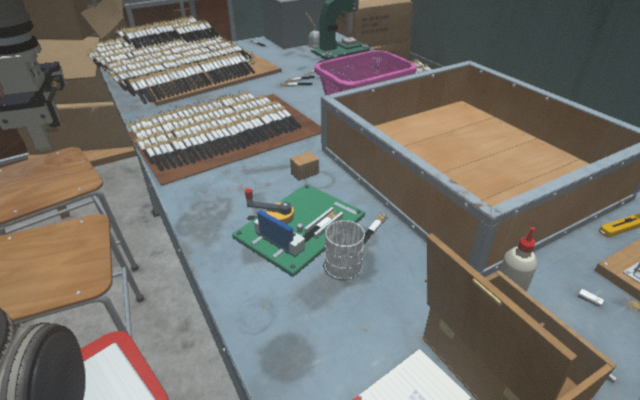

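View pics/top0.png

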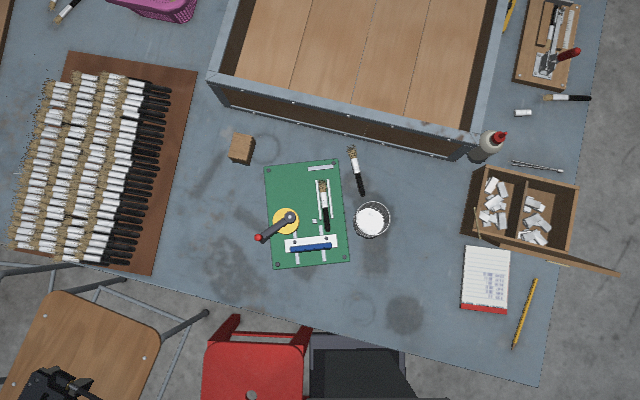

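The top view shows the green plate at about px (264-350, 160-270), the red pin at (258,237), the blue plate at (310,247) and the tin at (372,220). I'll zoom in on this area.

```bash
cat > h.py <<'E'
import numpy as np, cv2
from cell import robot
def proj(c,P):
    K=np.array([[c["fx"],0,c["cx"]],[0,c["fy"],c["cy"]],[0,0,1.]])
    return cv2.projectPoints(np.array(P,float).reshape(-1,1,3),c["rvec"],c["tvec"],K,None)[0].reshape(-1,2)
def back(c,uv,z):
    R=cv2.Rodrigues(c["rvec"])[0]; C=-R.T@c["tvec"]
    d=R.T@np.array([(uv[0]-c["cx"])/c["fx"],(uv[1]-c["cy"])/c["fy"],1.])
    return C+d*(z-C[2])/d[2]
E
python3 - <<'E'
from h import *
c=robot.read_camera("top"); im=c["color"]
cr=im[145:285,235:400]; cv2.imwrite("pics/topz.png",cv2.resize(cr,None,fx=4.2,fy=4.2,interpolation=cv2.INTER_CUBIC))
hsv=cv2.cvtColor(im,cv2.COLOR_BGR2HSV)
m=cv2.inRange(hsv,(60,80,40),(85,255,255)); m[:, :240]=0;m[:,360:]=0;m[:150]=0;m[285:]=0
m=cv2.morphologyEx(m,cv2.MORPH_CLOSE,np.ones((3,3)))
cs=max(cv2.findContours(m,0,2)[0],key=cv2.contourArea)
r=cv2.minAreaRect(cs); b=cv2.boxPoints(r); print(r)
for p in b: print(p,back(c,p,.012))
E
```

```text
((305.4146423339844, 213.73170471191406), (103.58477020263672, 77.0811996459961), 83.6598129272461)
[261.39026 166.51218] [0.6740462  0.25784034 0.012     ]
[338. 158.] [0.69113352 0.07912047 0.012     ]
[349.43903 260.95123] [0.45414274 0.05798011 0.012     ]
[272.82928 269.4634 ] [0.43724997 0.23065687 0.012     ]
```

View pics/topz.png

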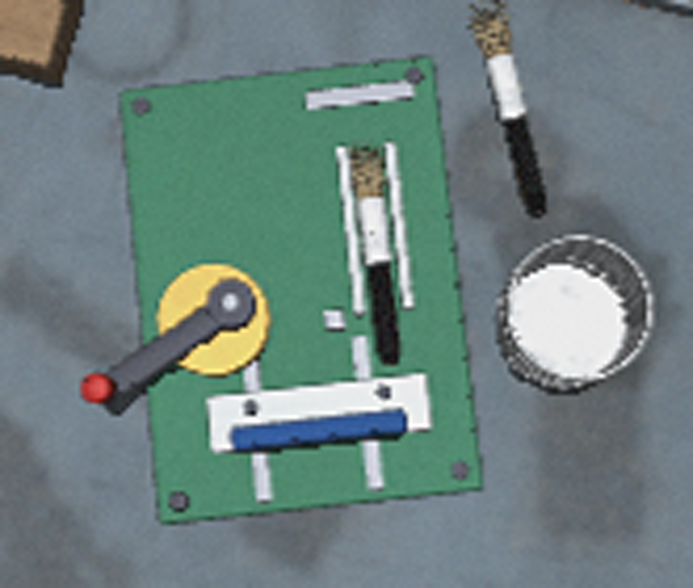

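```bash
python3 - <<'E'
from h import *
from scipy.optimize import least_squares
c=robot.read_camera("top")
Z=lambda u,v:np.array([235+(u+.5)/4.2-.5,145+(v+.5)/4.2-.5])
obs=[((.128,.088,.012),Z(120,92)),((.128,-.088,.012),Z(432,57)),((-.112,-.088,.012),Z(482,488)),((-.112,.088,.012),Z(160,522)),((0,.035,.046),Z(231,301))]
def W(p,P):
    P=np.array(P,float); a=p[2]; R=np.array([[np.cos(a),-np.sin(a),0],[np.sin(a),np.cos(a),0],[0,0,1]])
    return P@R.T+[p[0],p[1],0]
f=lambda p:(proj(c,W(p,[o[0] for o in obs]))-[o[1] for o in obs]).ravel()
r=least_squares(f,[.56,.15,.1]); p=r.x; print("pose",p,"res",r.fun.round(2))
pin=back(c,Z(97,386),.076); piv=W(p,[0,.035,0]); d=pin-piv
print("pin",pin,"piv",piv,"len",np.hypot(*d[:2]),"cam",2.1-(np.arctan2(d[1],d[0])-p[2]))
for uv in ((232,447),(408,431)):
    q=back(c,Z(*uv),.074); print("plate rear top",q,(q-W(p,[0,0,0]))@np.array([[np.cos(p[2])],[np.sin(p[2])],[0]]),)
q=W(p,[-.08,0,0])
print("tin",back(c,Z(565,318),.0),"tinrim",back(c,Z(580,310),.085))
np.save("p.npy",p)
from cell import robot
w=robot.read_camera("wrist"); cv2.imwrite("pics/w0.png",w["color"]); print(w["hand_eye"],w["fx"])
E
```

```text
pose [0.55666513 0.1549024  0.09460385] res [-0.41 -0.77  0.4  -0.72  0.63  0.43 -0.45  0.74 -0.18  0.19]
pin [0.50898629 0.25472571 0.076     ] piv [0.55335893 0.18974589 0.        ] len 0.0786848724897896 cam 0.024672244411308775
plate rear top [0.47756321 0.18663383 0.074     ] [-0.07575077]
plate rear top [0.48443739 0.09794003 0.074     ] [-0.07728559]
tin [0.54585207 0.00988269 0.        ] tinrim [0.54326825 0.01107882 0.085     ]
[[ 1.19688139e-03 -9.60140619e-01 -2.79514863e-01  7.56137130e-02]
 [ 9.99999009e-01  1.35630970e-03 -3.76966848e-04 -7.66238902e-04]
 [ 7.41049904e-04 -2.79514135e-01  9.60141291e-01 -1.58090949e-01]
 [ 0.00000000e+00  0.00000000e+00  0.00000000e+00  1.00000000e+00]] 309.70691628693146
```

View pics/w0.png

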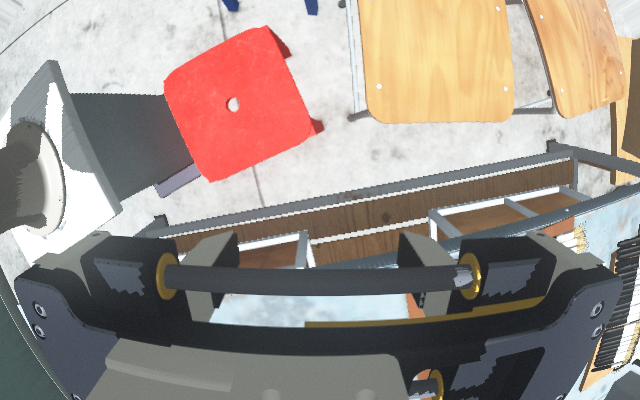

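The jig pose fits with under 1 px of residual, and the cam reads about 0.02. I'll plan the approach behind the pin: fingers shut, tool -x facing along the tangent.

```bash
cat >> h.py <<'E'
from scipy.spatial.transform import Rotation as Ro
def W(P):
    p=np.load("p.npy");P=np.array(P,float); a=p[2]; R=np.array([[np.cos(a),-np.sin(a),0],[np.sin(a),np.cos(a),0],[0,0,1]])
    return P@R.T+[p[0],p[1],0]
def J(P):
    p=np.load("p.npy");a=p[2]; R=np.array([[np.cos(a),-np.sin(a),0],[np.sin(a),np.cos(a),0],[0,0,1]])
    return (np.array(P)-[p[0],p[1],0])@R
def rows(targets):
    """targets: (jig xyz, jig angle of tool -x in rad)"""
    s=robot.observe(); R=Ro.from_euler("xyz",s["tool_rot"]).as_matrix()
    yaw0=np.arctan2(-R[1,0],-R[0,0]); a0=np.load("p.npy")[2]
    for P,ang in targets:
        d=R.T@(W(P)-s["tool_pos"])/.025
        dy=(ang+a0-yaw0+np.pi)%(2*np.pi)-np.pi
        print(np.round(d,2).tolist(),"roll",round(-np.degrees(dy)/6,2))
def arc(cam,gap,z=.052):
    th=2.1-cam; t=np.array([np.sin(th),-np.cos(th),0])
    return np.array([0,.035,z])+.08*np.array([np.cos(th),np.sin(th),0])-t*(.0175+gap), th-np.pi/2
E
python3 - <<'E'
from h import *
for g,z in((.022,.15),(.022,.052)): rows([arc(.02,g,z)])
E
```

```text
[-12.87, -4.17, 3.06] roll -10.18
[-12.87, -4.17, 6.98] roll -10.18
```

```bash
python3 -m crank '{"claw":[0,0,0,0,0,0,0,0],"delta_pos":[[-0.6,-0.2,0.1],[-1.6,-0.5,0.3],[-2.6,-0.8,0.6],[-3.7,-1.2,0.9],[-4.8,-1.5,1.2],[-5.8,-1.9,1.4],[-6.5,-2.1,1.5],[-6.5,-2.1,1.5]],"roll":[-0.5,-1.2,-2,-3,-4,-5,-5.5,-5.5]}'
python3 - <<'E'
from h import *
for g,z in((.022,.15),(.022,.052)): rows([arc(.02,g,z)])
E
```

```text
time: 0.92
tool_pos: [0.358, 0.3483, 0.1885]
tool_rot: [-3.14, -0.0, -3.028]
contact_force: [0.4, 0.8, -0.1]
opening: 0.0429
[-4.15, -5.11, 1.55] roll -4.68
[-4.15, -5.1, 5.47] roll -4.68
```

```bash
python3 -m crank '{"claw":[0,0,0,0,0,0,0,0],"delta_pos":[[-0.4,-0.5,0.2],[-1.1,-1.3,0.4],[-1.8,-2.2,0.7],[-2.5,-3.1,1.0],[-3.2,-4.0,1.3],[-3.8,-4.7,1.5],[-4.15,-5.1,1.55],[-4.15,-5.1,1.55]],"roll":[-0.5,-1.2,-2,-2.8,-3.6,-4.3,-4.68,-4.68]}'
python3 - <<'E'
from h import *
for g,z in((.022,.15),(.022,.052)): rows([arc(.02,g,z)])
w=robot.read_camera("wrist"); cv2.imwrite("pics/w1.png",w["color"])
c=robot.read_camera("top");cv2.imwrite("pics/t1.png",cv2.resize(c["color"][145:285,200:400],None,fx=3,fy=3,interpolation=2))
E
```

```text
time: 1.58
tool_pos: [0.475, 0.2346, 0.15]
tool_rot: [-3.141, -0.0, -2.539]
contact_force: [-0.0, 0.3, 0.2]
opening: 0.0006
[0.02, -0.06, -0.0] roll -0.01
[0.02, -0.05, 3.92] roll -0.01
```

View pics/w1.png

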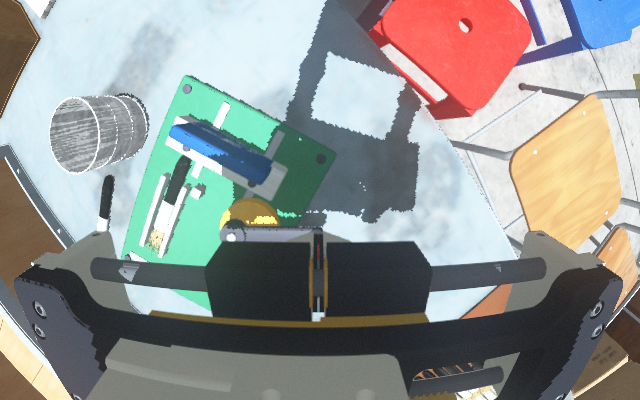

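View pics/t1.png

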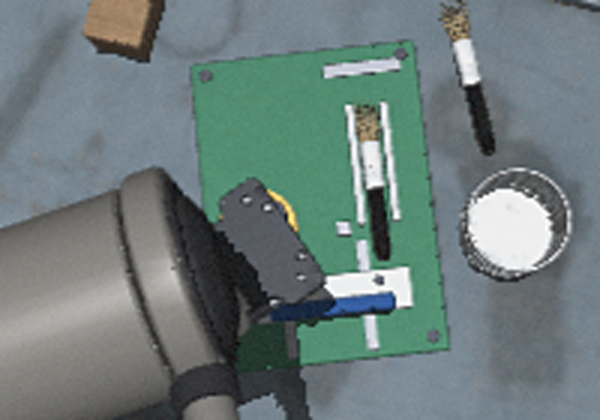

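The fingers are shut behind the pin. The pin shows through the finger gap at about px (318,245), and the plate's left end is clear. Descending now.

```bash
python3 -m crank '{"claw":[0,0,0,0,0,0,0,0],"delta_pos":[[0,0,0.4],[0,0,1.0],[0,0,1.7],[0,0,2.4],[0,0,3.1],[0,0,3.6],[0,0,3.9],[0,0,3.9]],"roll":[0,0,0,0,0,0,0,0]}'
python3 - <<'E'
from h import *
w=robot.read_camera("wrist"); cv2.imwrite("pics/w2.png",w["color"])
c=robot.read_camera("scene");cv2.imwrite("pics/s2.png",cv2.resize(c["color"][150:300,200:400],None,fx=3.5,fy=3.5,interpolation=2))
rows([arc(x,-.001) for x in np.arange(.0,.45,.05)])
E
```

```text
time: 2.35
tool_pos: [0.4719, 0.2362, 0.0513]
tool_rot: [3.14, -0.003, -2.537]
contact_force: [-0.7, -0.3, 0.0]
opening: 0.0008
[-0.85, -0.17, 0.05] roll -0.18
[-1.01, -0.13, 0.05] roll 0.3
[-1.17, -0.11, 0.05] roll 0.77
[-1.34, -0.1, 0.05] roll 1.25
[-1.5, -0.09, 0.05] roll 1.73
[-1.66, -0.09, 0.05] roll 2.2
[-1.83, -0.1, 0.05] roll 2.68
[-1.99, -0.11, 0.05] roll 3.16
[-2.15, -0.14, 0.05] roll 3.64
```

View pics/w2.png

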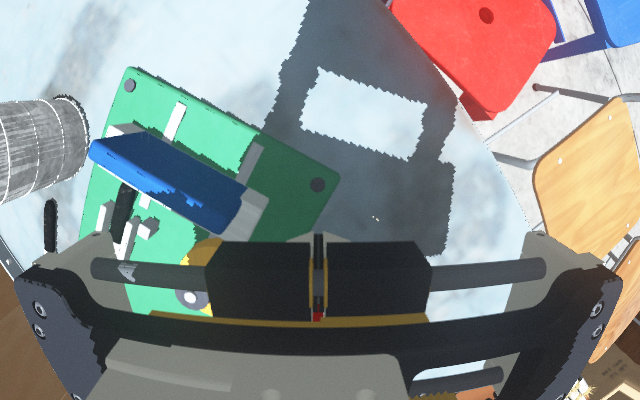

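View pics/s2.png

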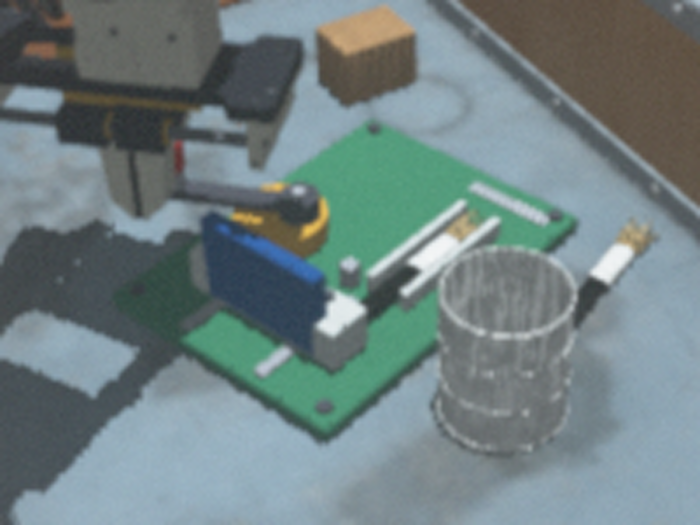

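The scene view shows the shut fingers standing behind the red pin, clear of the plate and lever. Starting the sweep.

```bash
python3 -m crank '{"claw":[0,0,0,0,0,0,0,0],"delta_pos":[[-0.3,0,0],[-0.6,-0.1,0],[-0.85,-0.15,0],[-1.0,-0.13,0],[-1.2,-0.1,0],[-1.5,-0.1,0],[-1.83,-0.1,0],[-2.15,-0.14,0]],"roll":[0,0,0,0.3,0.8,1.7,2.7,3.6]}'
python3 - <<'E'
from h import *
rows([arc(x,-.001) for x in np.arange(.4,1.05,.1)])
w=robot.read_camera("wrist"); cv2.imwrite("pics/w3.png",w["color"])
E
```

```text
time: 3.12
tool_pos: [0.5205, 0.2636, 0.0533]
tool_rot: [-3.141, -0.0, -2.919]
contact_force: [-1.1, -1.9, -0.2]
opening: 0.0002
[0.03, 0.03, 0.05] roll -0.02
[-0.29, 0.08, 0.05] roll 0.94
[-0.62, 0.09, 0.05] roll 1.89
[-0.94, 0.08, 0.05] roll 2.85
[-1.26, 0.03, 0.05] roll 3.8
[-1.58, -0.05, 0.05] roll 4.76
[-1.89, -0.16, 0.05] roll 5.71
```

View pics/w3.png

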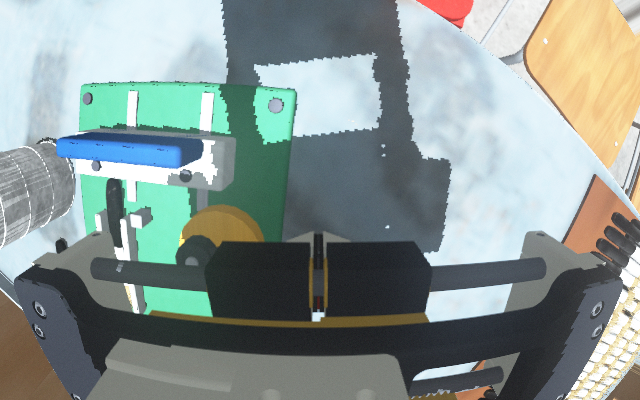

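Contact is about 2 N and the disc is turning. Continuing.

```bash
python3 -m crank '{"claw":[0,0,0,0,0,0,0,0],"delta_pos":[[-0.15,0.05,0],[-0.4,0.08,0],[-0.62,0.09,0],[-0.85,0.08,0],[-1.1,0.05,0],[-1.35,0,0],[-1.6,-0.05,0],[-1.89,-0.16,0]],"roll":[0.5,1.2,1.9,2.6,3.3,4.1,4.8,5.7]}'
python3 - <<'E'
from h import *
rows([arc(x,-.001) for x in np.arange(1.0,1.65,.1)])
E
```

```text
time: 3.83
tool_pos: [0.5667, 0.2703, 0.053]
tool_rot: [-3.141, -0.001, 2.771]
contact_force: [-2.3, -1.0, 1.2]
opening: 0.0007
[-0.03, 0.01, 0.04] roll 0.05
[-0.35, 0.06, 0.04] roll 1.01
[-0.68, 0.07, 0.04] roll 1.96
[-1.0, 0.06, 0.04] roll 2.92
[-1.33, 0.01, 0.04] roll 3.87
[-1.64, -0.08, 0.04] roll 4.83
[-1.95, -0.19, 0.04] roll 5.78
```

```bash
python3 -m crank '{"claw":[0,0,0,0,0,0,0,0],"delta_pos":[[-0.2,0.05,0],[-0.45,0.07,0],[-0.7,0.07,0],[-0.95,0.06,0],[-1.2,0.03,0],[-1.45,-0.02,0],[-1.7,-0.1,0],[-1.95,-0.19,0]],"roll":[0.6,1.3,2.0,2.8,3.5,4.3,5,5.8]}'
python3 - <<'E'
from h import *
rows([arc(x,-.001) for x in (1.6,1.7,1.8,1.9,2.0,2.05,2.1,2.15)])
w=robot.read_camera("wrist"); cv2.imwrite("pics/w4.png",w["color"])
c=robot.read_camera("scene");cv2.imwrite("pics/s4.png",cv2.resize(c["color"][150:300,200:400],None,fx=3.5,fy=3.5,interpolation=2))
E
```

```text
time: 4.5
tool_pos: [0.6106, 0.2483, 0.053]
tool_rot: [-3.141, -0.001, 2.163]
contact_force: [-1.3, -0.1, -0.3]
opening: 0.0004
[0.0, -0.01, 0.04] roll -0.02
[-0.32, 0.04, 0.04] roll 0.93
[-0.65, 0.06, 0.04] roll 1.89
[-0.97, 0.04, 0.04] roll 2.84
[-1.29, -0.0, 0.04] roll 3.8
[-1.45, -0.04, 0.04] roll 4.28
[-1.61, -0.08, 0.04] roll 4.75
[-1.77, -0.13, 0.04] roll 5.23
```

View pics/s4.png

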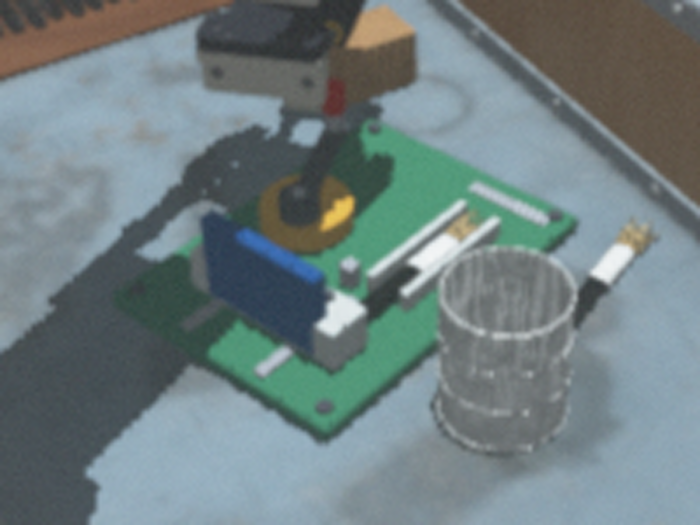

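The pin, at zoom px (335,97), is moving ahead of the fingers, with the cam at about 1.6. Now on to the stop.

```bash
python3 -m crank '{"claw":[0,0,0,0,0,0,0,0],"delta_pos":[[-0.2,0.03,0],[-0.45,0.05,0],[-0.7,0.06,0],[-0.95,0.04,0],[-1.2,0.01,0],[-1.4,-0.03,0],[-1.61,-0.08,0],[-1.65,-0.08,0]],"roll":[0.6,1.3,2.0,2.8,3.5,4.2,4.75,4.75]}'
python3 - <<'E'
from h import *
rows([arc(x,-.001) for x in (2.1,2.15)])
E
```

```text
time: 5.27
tool_pos: [0.6318, 0.2144, 0.0532]
tool_rot: [3.141, -0.003, 1.668]
contact_force: [-2.3, 7.5, 0.3]
opening: 0.0003
[-0.02, -0.02, 0.05] roll 0.02
[-0.19, 0.01, 0.05] roll 0.5
```

```bash
python3 -m crank '{"claw":[0,0,0,0,0,0,0,0],"delta_pos":[[-0.04,0,0],[-0.06,0,0],[-0.1,0,0],[-0.1,0,0],[-0.1,0,0],[-0.1,0,0],[-0.1,0,0],[-0.1,0,0]],"roll":[0,0,0,0,0,0,0,0]}'
python3 - <<'E'
from h import *
print(J(robot.observe()["tool_pos"]))
E
```

```text
time: 5.93
tool_pos: [0.6317, 0.2141, 0.0533]
tool_rot: [3.141, -0.005, 1.672]
contact_force: [-1.0, 11.1, -0.5]
opening: 0.0003
[0.08028155 0.05182194 0.05325029]
```

The cam is at its stop: 11 N moved it only 0.3 mm. Backing off sideways and lifting to check.

```bash
python3 -m crank '{"claw":[0,0,0,0,0,0,0,0],"delta_pos":[[0.4,0,0],[0.9,0,0],[1.2,0,-0.3],[1.2,0,-1.0],[1.2,0,-2.0],[1.2,0,-3.2],[1.2,0,-4.0],[1.2,0,-4.0]],"roll":[0,0,0,0,0,0,0,0]}'
python3 - <<'E'
from h import *
rows([((-.02,.09,.15),-.7),((-.12,0,.15),0)])
E
```

```text
time: 6.6
tool_pos: [0.6318, 0.2415, 0.1596]
tool_rot: [3.131, -0.001, 1.669]
contact_force: [0.0, 0.7, 0.3]
opening: 0.0004
[0.45, -4.12, 0.34] roll -8.28
[-3.13, -8.14, 0.29] roll -14.96
```

```bash
python3 -m crank '{"claw":[0,0,0,0,0,0,0,0],"delta_pos":[[0,-0.4,0],[0.1,-0.9,0],[0.2,-1.6,0],[0.3,-2.3,0],[0.4,-3.0,0],[0.45,-3.6,0],[0.45,-4.1,0],[0.45,-4.1,0]],"roll":[-0.5,-1.3,-2.4,-3.5,-4.6,-5.7,-6.8,-7]}'
python3 - <<'E'
from h import *
rows([((-.12,0,.15),0)])
c=robot.read_camera("top");cv2.imwrite("pics/t5.png",cv2.resize(c["color"][145:285,200:400],None,fx=3,fy=3,interpolation=2))
E
```

```text
time: 7.27
tool_pos: [0.5238, 0.2419, 0.1531]
tool_rot: [-3.14, -0.001, 2.407]
contact_force: [-0.5, 0.5, -1.1]
opening: 0.0002
[-0.06, -5.24, 0.13] roll -7.92
```

View pics/t5.png

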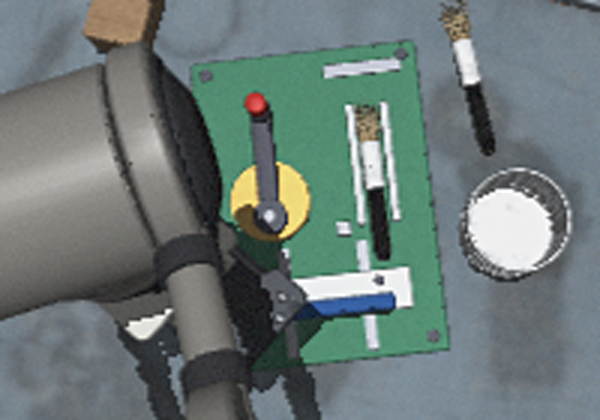

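The lever now points at the trim bar (pin at zoom px 257,105; pivot at 270,215). Moving behind the push plate.

```bash
python3 - <<'E'
from h import *
c=robot.read_camera("top")
f=lambda u,v:(200+(u+.5)/3-.5,145+(v+.5)/3-.5)
print(J(back(c,f(256,104),.076)),J(back(c,f(270,215),.046)))
E
python3 -m crank '{"claw":[0,0,0,0,0,0,0,0],"delta_pos":[[0,-0.5,0],[0,-1.2,0],[0,-2.0,0],[0,-2.8,0],[0,-3.6,0],[-0.05,-4.4,0],[-0.06,-5.0,0],[-0.06,-5.24,0]],"roll":[-0.6,-1.6,-2.7,-3.8,-4.9,-6,-7,-7.9]}'
python3 - <<'E'
from h import *
rows([((-.12,0,.15),0),((-.12,0,.042),0)])
E
```

```text
[0.0782185 0.0342748 0.076    ] [0.00025372 0.034474   0.046     ]
time: 8.03
tool_pos: [0.4386, 0.1427, 0.153]
tool_rot: [-3.141, -0.0, -3.054]
contact_force: [0.1, -0.6, 0.0]
opening: 0.0003
[0.05, 0.04, 0.12] roll -0.07
[0.05, 0.04, 4.44] roll -0.07
```

```bash
python3 -m crank '{"claw":[0,0,0,0,0,0,0,0],"delta_pos":[[0,0,0.5],[0,0,1.2],[0,0,2.0],[0,0,2.8],[0,0,3.6],[0,0,4.2],[0,0,4.4],[0,0,4.4]],"roll":[0,0,0,0,0,0,0,0]}'
python3 - <<'E'
from h import *
w=robot.read_camera("wrist"); cv2.imwrite("pics/w6.png",w["color"])
c=robot.read_camera("scene");cv2.imwrite("pics/s6.png",cv2.resize(c["color"][150:300,200:400],None,fx=3.5,fy=3.5,interpolation=2))
rows([((x,0,.042),0) for x in (-.09,-.086,-.07,-.062,-.058,-.055)])
E
```

```text
time: 8.7
tool_pos: [0.4389, 0.1438, 0.0419]
tool_rot: [-3.141, -0.002, -3.058]
contact_force: [-0.3, -0.6, 1.1]
opening: 0.0005
[-1.1, 0.0, 0.06] roll -0.09
[-1.26, 0.01, 0.06] roll -0.09
[-1.9, 0.01, 0.06] roll -0.09
[-2.22, 0.02, 0.06] roll -0.09
[-2.38, 0.02, 0.06] roll -0.09
[-2.5, 0.02, 0.06] roll -0.09
```

View pics/s6.png

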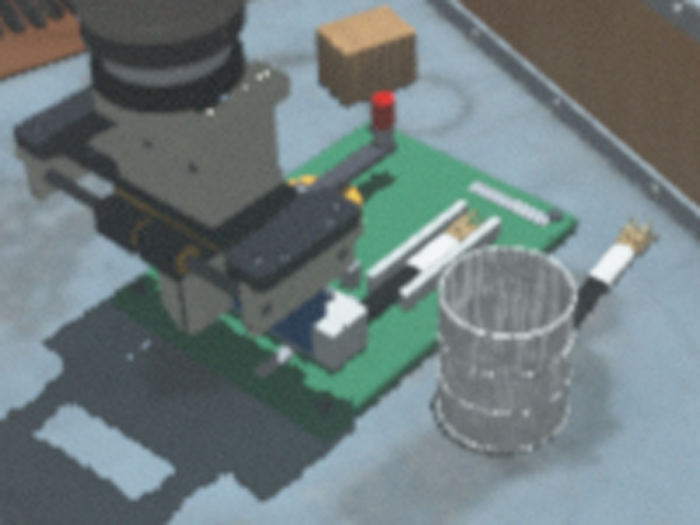

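View pics/w6.png

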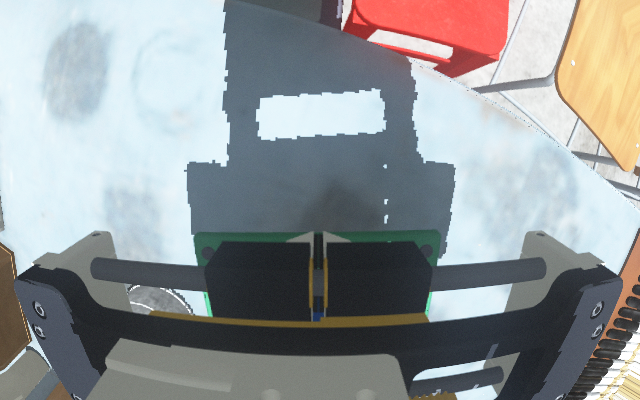

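The fingers are behind the plate at mid-width, with the gripper body above it. Pushing gently.

```bash
python3 -m crank '{"claw":[0,0,0,0,0,0,0,0],"delta_pos":[[-0.3,0,0],[-0.6,0,0],[-0.9,0,0],[-1.1,0,0],[-1.2,0,0],[-1.3,0,0],[-1.4,0,0],[-1.5,0,0]],"roll":[0,0,0,0,0,0,0,0]}'
python3 - <<'E'
from h import *
print(J(robot.observe()["tool_pos"]));rows([((x,0,.042),0) for x in (-.07,-.062,-.058,-.055)])
E
```

```text
time: 9.47
tool_pos: [0.4758, 0.1471, 0.0429]
tool_rot: [3.142, -0.001, -3.056]
contact_force: [-2.6, 0.8, 1.4]
opening: 0.0003
[-8.12538355e-02 -8.81253508e-05  4.28566446e-02]
[-0.45, 0.01, 0.03] roll -0.08
[-0.77, 0.01, 0.03] roll -0.08
[-0.93, 0.01, 0.03] roll -0.08
[-1.05, 0.01, 0.03] roll -0.08
```

```bash
python3 -m crank '{"claw":[0,0,0,0,0,0,0,0],"delta_pos":[[-0.1,0,0],[-0.2,0,0],[-0.3,0,0],[-0.4,0,0],[-0.5,0,0],[-0.6,0,0],[-0.7,0,0],[-0.8,0,0]],"roll":[0,0,0,0,0,0,0,0]}'
python3 - <<'E'
from h import *
print(J(robot.observe()["tool_pos"]));rows([((x,0,.042),0) for x in (-.058,-.055)])
c=robot.read_camera("scene");cv2.imwrite("pics/s7.png",cv2.resize(c["color"][150:300,200:400],None,fx=3.5,fy=3.5,interpolation=2))
E
```

```text
time: 10.13
tool_pos: [0.4962, 0.149, 0.0429]
tool_rot: [3.141, -0.0, -3.056]
contact_force: [-2.6, 2.1, -0.6]
opening: 0.0001
[-0.06071083 -0.00015436  0.04287189]
[-0.11, 0.01, 0.03] roll -0.08
[-0.23, 0.01, 0.03] roll -0.08
```

View pics/s7.png

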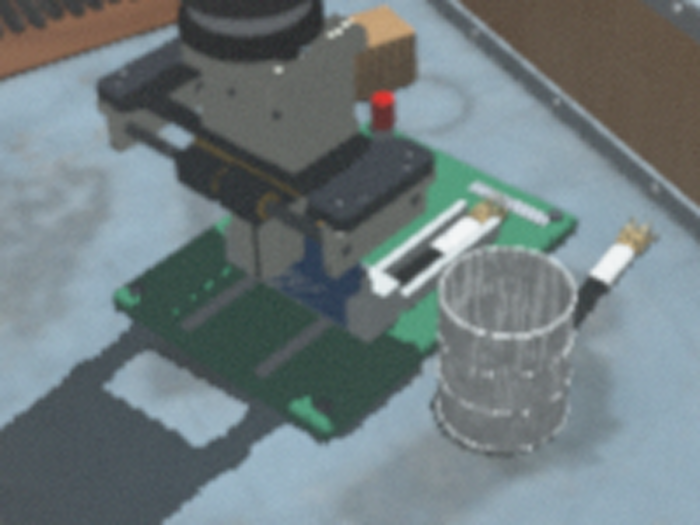

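The brush is moving up to the bar (bristles at zoom px 490,208). Now the last few mm to the stop, slowly.

```bash
python3 -m crank '{"claw":[0,0,0,0,0,0,0,0],"delta_pos":[[-0.02,0,0],[-0.04,0,0],[-0.06,0,0],[-0.08,0,0],[-0.1,0,0],[-0.12,0,0],[-0.14,0,0],[-0.14,0,0]],"roll":[0,0,0,0,0,0,0,0]}'
python3 - <<'E'
from h import *
print(J(robot.observe()["tool_pos"]))
E
```

```text
time: 10.85
tool_pos: [0.4964, 0.149, 0.0428]
tool_rot: [-3.141, -0.007, -3.055]
contact_force: [-13.0, 0.6, 9.3]
opening: 0.0004
[-0.06055061 -0.00022666  0.04283976]
```

```bash
python3 -m crank '{"claw":[0,0,0,0,0,0,0,0],"delta_pos":[[-0.04,0,0],[-0.08,0,0],[-0.08,0,0],[-0.08,0,0],[-0.08,0,0],[-0.08,0,0],[-0.08,0,0],[-0.08,0,0]],"roll":[0,0,0,0,0,0,0,0]}'
python3 - <<'E'
from h import *
print(J(robot.observe()["tool_pos"]))
E
python3 -m crank '{"claw":[0,0,0,0,0,0,0,0],"delta_pos":[[0.3,0,0],[0.8,0,0],[1.3,0,0],[1.6,0,0],[1.6,0,-0.8],[1.6,0,-2.0],[1.6,0,-3.4],[1.6,0,-4.8]],"roll":[0,0,0,0,0,0,0,0]}'
python3 -m crank '{"claw":[0,0,0,0,0,0,0,0],"delta_pos":[[0,0.4,-0.3],[0,1.1,-0.6],[0,2.0,-1],[0,3.2,-1],[0,4.4,-1],[0,5.6,-1],[0,6.8,-1],[0,7.5,-1]],"roll":[0,0,0,0,0,0,0,0]}'
python3 - <<'E'
from h import *
print(robot.observe()["tool_pos"])
c=robot.read_camera("top");cv2.imwrite("pics/t8.png",cv2.resize(c["color"][145:285,235:400],None,fx=4.2,fy=4.2,interpolation=2))
E
```

```text
time: 11.52
tool_pos: [0.4964, 0.149, 0.0428]
tool_rot: [-3.141, -0.01, -3.055]
contact_force: [-18.6, -0.4, 13.9]
opening: 0.0006
[-0.06051705 -0.00019881  0.04282302]
time: 12.18
tool_pos: [0.4621, 0.1456, 0.1645]
tool_rot: [-3.141, 0.001, -3.056]
contact_force: [0.9, -0.4, -1.0]
opening: 0.0007
time: 12.85
tool_pos: [0.4456, 0.3357, 0.1878]
tool_rot: [3.14, 0.002, -3.055]
contact_force: [0.0, -0.6, 0.1]
opening: -0.0
[0.4455858  0.33565078 0.18780051]
```

View pics/t8.png

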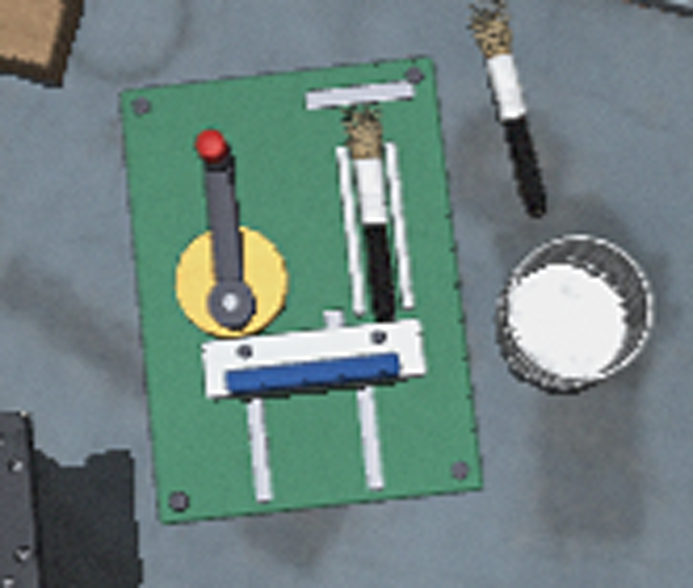

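```bash
python3 - <<'E'
from h import *
c=robot.read_camera("top")
f=lambda u,v:(235+(u+.5)/4.2-.5,145+(v+.5)/4.2-.5)
for n,u,v,z in(("plate L",227,392,.074),("plate R",400,377,.074),("plate L0",232,447,.074),("plate R0",408,431,.074),("front top edge",385,322,.042),("front0",385,379,.042),("stop block",333,310,.02),("bristle end",362,107,.02),("bar",360,101,.02),("bar back",360,90,.02),("ferrule/handle",376,223,.022),("ferrule/handle0",379,263,.022),("butt0",388,362,.018),("pin",211,144,.076),("bristle0",369,147,.02)):
    print(n,J(back(c,f(u,v),z)).round(4))
E
```

```text
plate L [-0.048   0.0389  0.074 ]
plate R [-0.0499 -0.0489  0.074 ]
plate L0 [-0.0758  0.0391  0.074 ]
plate R0 [-0.0773 -0.0499  0.074 ]
front top edge [-0.0191 -0.0447  0.042 ]
front0 [-0.0488 -0.0414  0.042 ]
stop block [-0.008  -0.0177  0.02  ]
bristle end [ 0.1011 -0.0452  0.02  ]
bar [ 0.1045 -0.0445  0.02  ]
bar back [ 0.1106 -0.0452  0.02  ]
ferrule/handle [ 0.0363 -0.0458  0.022 ]
ferrule/handle0 [ 0.0145 -0.0451  0.022 ]
butt0 [-0.0389 -0.0441  0.018 ]
pin [0.0792 0.0345 0.076 ]
bristle0 [ 0.0786 -0.0466  0.02  ]
```

The plate's rear face is at jig x -49 mm (home would be -48.5) and the stop held against 18 N. The cam points along +x, and the tin, block and other brush have not moved. The arm is clear, so I'm handing in.

```bash
python3 -c "
from cell import robot
print(robot.hand_in())"
```

```text
the job is handed in; nothing more can be done
None
```

The job is done and handed in at about 13 s. I swung the cam lever by its red pin clockwise to its stop with the shut fingers. Then I backed off and pushed the slide home from behind by the blue plate.

- **Cam:** It held against 11 N, moving only 0.3 mm. In the last top picture the pin lies at jig (79, 34.5) mm, so the lever points straight along +x.
- **Slide:** It held against about 19 N. The plate's rear face measured about 49 mm behind the jig origin, against 48.5 mm when home. That half millimetre is within what I can measure.
- **Work brush:** It went forward about 22 mm along the lane, and only the slide moved it. Its butt works out at about jig x -17 mm, where -18.5 mm is expected. I saw its bristle end at about 101 mm, just short of the trim bar's near edge at about 104 mm. A 132 mm brush from that butt position should reach about 113 mm, so these two figures disagree. I put this down to the bristle tips being hard to make out in the picture.
- **Finger position at the slide stop:** It read 2.5 mm short of what I had worked out beforehand. The force rise and the picture both say the slide is home.
- **Bystanders:** The tin, the wooden block and the other brush looked unmoved in the last picture, and the arm stood clear of everything.

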